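Grease the jar mill's roller bearing

TASK

Give the jar mill's roller bearing its shot of grease: lift the push-type grease gun out of its holder, set its coupler squarely on the slanting grease nipple of the pillow block and press until it snaps on, then keep pushing along the nipple's axis until the barrel has gone fully down its sprung stroke. Hold it there: finish still gripping the gun, square on the nipple and pressed fully home against its spring. Do not knock over or shove aside the jug, spray bottle or glaze jar.

Things in the scene. Friction and masses are not known exactly. Their poses are not given: they have to be found in the camera images.
- gun: Push-type grease gun, the only tool, nose down in its holder: round aluminium barrel 34 mm wide, 108 mm long, domed end, thin dark rings; below it a 14 mm steel cone, a 12 mm tube and the coupler. 0.4 to 0.65 kg. Origin on its axis at the barrel's lower shoulder; z to the domed end (up at the start).
- gun_grip (a point): On the gun's axis in the middle of the bare barrel, a good place to grip from any side: 66 mm above the shoulder, 42 mm below the domed end, 144 mm above the bench at the start. z along the gun's axis, from nose to domed end. Grip firmly (about 40 N or more): pushing takes some 20 N along the axis.
- coupler_mouth (a point): Centre of the mouth of the coupler, a steel sleeve 22 mm wide and 32 mm long at the end of the gun's nose; on the axis, 134 mm from gun_grip while the nose is fully out. z as for gun_grip. The mouth is a funnel 17 mm wide narrowing to a 12 mm bore with sprung jaws; it guides the nipple in from up to 4 mm off centre.
- plunger (a joint): How far the coupler and nose are pushed into the barrel against the return spring: 0 m fully out (start), 0.016 m fully in, at the hard stop. The spring needs about 12 N to start and 19 N at the stop. Snapping on takes only about 6 N, so the coupler snaps on first and the stroke follows.
- mill_jar (a point): Centre of the white jar (150 mm wide, top 245 mm high) lying on the two black rollers of the jar mill, a grey machine fixed to the bench (frame 300 by 520 mm, 55 mm high; drive housing at its left end). 203 mm along the rollers and 63 mm behind the dark pillow block at the free end of the roller nearer the robot. y along the rollers to the drive, x away from the robot, z up.
- nipple_tip (a point): Top of the angled steel grease nipple, the only one, on top of the dark pillow block: 10 mm ball head, 6 mm neck, 14 mm hexagon, 25 mm long. The tip is 162 mm above the bench. z points out along its axis, 35 degrees from vertical, leaning out along the shaft, away from the rollers (-y of mill_jar); x is level, square to the shaft.
- nipple_seat (a point): Point on the nipple's axis 17 mm below its tip: here lies the centre of the coupler's mouth once the coupler has snapped on and seated. z as for nipple_tip.
- holder_rim (a point): Centre of the top rim of the gun's holder, an upright square steel tube 46 mm wide, 39 mm inside, rim 106 mm above the bench, on a 90 mm square foot plate fixed to the bench. The barrel stands 28 mm deep in it on a ledge. The gun comes straight up; the coupler is clear of the rim after 97 mm. z up.
- jug: Bystander: unfired grey clay jug, 160 mm high, 136 mm across the belly, one handle. Origin at the centre of its underside.
- sprayer: Bystander: green spray bottle with a white head, 72 mm across, 165 mm high. Origin at the centre of its underside.
- glaze_jar: Bystander: squat glaze jar with a white cap, 76 mm across, 95 mm high. Origin at the centre of its underside.
Not all that is in view belongs to the job. Leave any orange look-alike of the gun alone.

How it is judged:
By the outcome, as a careful person would: the job done as asked, in the order asked, and still so for the second after the job is handed in, while the arm keeps its last pose, push and grip.
It also fails if it takes over 51 s, if anything falls off the work surface, if the arm or the gripper's body presses on something with over 40 N, if the wrist force passes 120 N, or if a joint passes its speed limit or range.

ROBOT

A 7-joint arm with a two-finger parallel gripper is mounted at the origin on the work surface. World frame = base frame: x ahead of the robot, y to its left, z up, the work surface at z = 0. Lengths are in m, angles in rad, forces in N, time in s.
With the tool pointing down it reaches from about 0.425 to 0.925 m from the base axis. Payload 6.8 kg.
Tool frame: the origin (TCP) lies at the very end of the fingers, on their centre line; the grasp point (between the pads) lies r.grip_depth behind it (r.grip_depth is the distance from the TCP to the grasp point, in m); z points along the fingers, x is the direction in which the jaws open and shut, and the axes are right-handed (so a half turn about z gives the same grasp; the last joint's range is limited). The gripper opens to 85 mm and grips with 20 to 120 N. Pads are 22 mm wide; open, the fingers measure 114 mm over their backs; the gripper's body (76 mm by 85 mm) begins 54 mm behind the grasp point. The pads swing forward as they close: fully open they stand 13 mm farther back than shut.
Start: joints at [1.091, 0.477, 0.022, 1.555, -0.011, 1.109, -0.083], TCP at [0.245, -0.629, 0.231] pointing down, gripper open.
Joint ranges: [-2.96, 2.96], [-0.34, 2.1], [-1.41, 1.46], [0.24, 2.44], [-1.37, 4.51], [0.17, 1.92], [-2.96, 2.96]. Speed limits (rad/s): [2.39, 2.39, 3.14, 3.14, 3.14, 3.14, 3.14].

INTERFACE

Orientations are given as a rotation vector (axis times angle).
In Python, from bench import readout, grab_frame, workorder, r gives the robot as it stands.
- The arm moves only by the shell command python3 -m handwheel 'ROWS' [FORCE]. ROWS is text: rows parted by semicolons, each of 7 numbers parted by spaces: the shift along the tool's x, y, z in mm, then the turn, a rotation vector about the tool's x, y, z in degrees, then the finger opening in mm, from 0 to 85.4. A call has 1 to 12 rows; each row is the pose to reach, as a shift and turn from the pose commanded when the call began, along the tool's axes at that moment; what a row does not reach only later rows make up. A row lasts 1/8 s, in which the tool goes at most 62.5 mm and 10.7 degrees, less where a joint would pass 70% of its speed; a pose out of reach is approached as far as the arm can. A call with a gripper value outside its range is refused whole. The fingers move at their own pace and stop on an object; FORCE is the grip in N (left out, the last holds). Time passes only in rows, so rows that repeat a pose let the fingers close. It gives the time, the measured TCP pose, the force and the opening at its end, in the units of the state.
- readout.get_obs(): the state, without advancing time (a new reading comes with each control period).
- grab_frame(name): name is "scene" or "side" or "wrist"; returns a dict with "pixels" (400x640x3 uint8, red, green, blue), "fx", "fy", "cx", "cy" (pixels), "rvec" (rotation vector, rad) and "tvec" (3), from world to camera coordinates, as OpenCV has them. Camera axes: x right, y down, z forward; pixel columns grow to the right and rows downward; lengths in m; the calibration is good to about 2 mm. A picture is of the moment at which its call begins. There is no depth.
- workorder.hand_in(): hands the job in, once; it reports no verdict.
The state is a dict: "clock": time; "joints": joint angles; "qvel": joint speeds; "tau": joint torques, N m; "tcp_pos": TCP position; "orientation": TCP orientation; "contact_force": force on the tool from outside, world axes, zero at the start; "moment": the same for the moment, N m; "grip_width": finger opening in m.
Only numpy, scipy, OpenCV 4.12 (cv2) and the standard library are available. Lean on these libraries where they do the work, as an engineer would, in place of code of your own. Each camera call takes 0.05 s, during which the arm holds its last target.

## Working session

There is one attempt and no reset: what is moved stays moved. The work goes in short steps, Python scripts to look and compute and a shell command to move; the robot and the scene stay as the last step left them, time stands still between calls to the robot, and variables do not carry over. Pictures are saved under pics/ and viewed, and the job is handed in when it is done.

```bash
mkdir -p pics; ls; python3 - <<'E'
from bench import readout, grab_frame, workorder, r
import cv2
print(readout.get_obs()); print(r.grip_depth, [a for a in dir(r) if a[0]!='_'])
for n in ["scene","side","wrist"]:
    f=grab_frame(n); cv2.imwrite(f"pics/{n}0.png",f["pixels"][:,:,::-1]); print(n,{k:v for k,v in f.items() if k!="pixels"})
E
```

```text
pics
{'clock': 0.0, 'joints': array([ 1.09091043,  0.47783235,  0.02233443,  1.5564776 , -0.01150679,
        1.1092625 , -0.08310668]), 'qvel': array([ 0.00297483,  0.00066118, -0.00085237, -0.00067962, -0.00071928,
        0.00115341,  0.00093326]), 'tau': array([ 5.22937826e-04, -5.96461916e+01,  1.60831857e+00, -2.81188613e+01,
        1.25499425e-02,  9.36389377e-03,  3.54763677e-05]), 'tcp_pos': array([ 0.24498753, -0.62833166,  0.23029293]), 'orientation': array([-2.59298777e+00,  1.77204446e+00,  2.51037585e-03]), 'contact_force': array([0.6066951 , 0.05883489, 0.59361348]), 'moment': array([-0.00237618,  0.02211152, -0.01041364]), 'grip_width': 0.08521282343278597}
0.0187 ['Unreachable', 'grip_depth']
scene {'fx': 476.1932509265209, 'fy': 476.1932509265209, 'cx': 327.2451973551412, 'cy': 192.3480075716166, 'rvec': array([ 1.86701109,  1.42552216, -0.65571921]), 'tvec': array([-0.12520069, -0.26815538,  1.72384385])}
side {'fx': 393.52310202987644, 'fy': 393.52310202987644, 'cx': 318.5735920788294, 'cy': 203.22759774293667, 'rvec': array([ 0.53231459, -2.55178521,  1.36145925]), 'tvec': array([0.51494513, 0.24912906, 0.80449403])}
wrist {'fx': 317.60311800926513, 'fy': 317.60311800926513, 'cx': 321.03949439120555, 'cy': 200.01314201722587, 'rvec': array([-2.36929225,  1.62215228,  0.26019006]), 'tvec': array([-0.67303861, -0.03868579,  0.38093125])}
```

View pics/scene0.png

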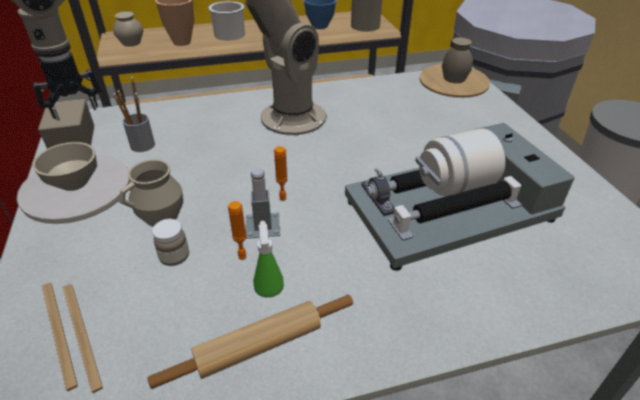

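View pics/side0.png

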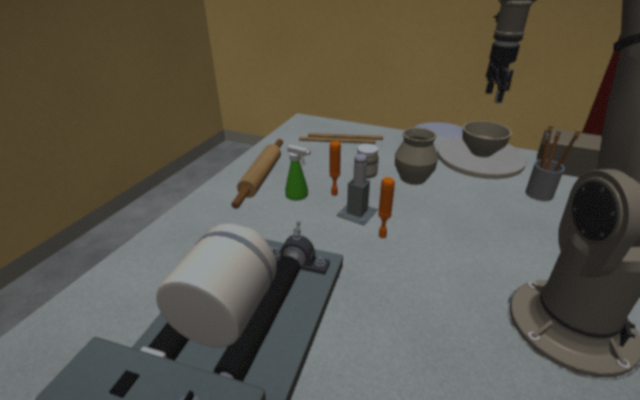

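View pics/wrist0.png

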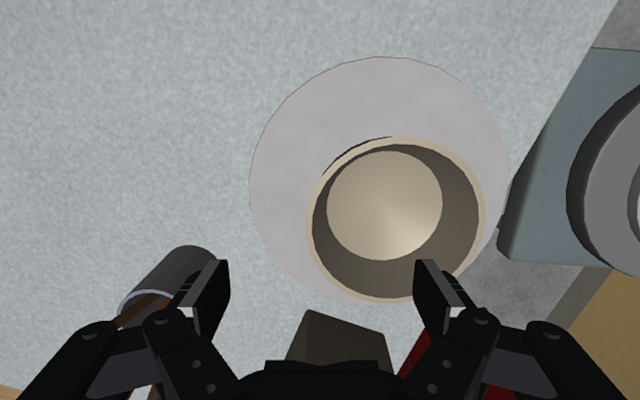

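```bash
cat > h.py <<'E'
import numpy as np, cv2
from scipy.spatial.transform import Rotation as R
from scipy.optimize import least_squares
from bench import readout, grab_frame
def cam(f):
    return (np.array([[f["fx"],0,f["cx"]],[0,f["fy"],f["cy"]],[0,0,1]]),np.array(f["rvec"]),np.array(f["tvec"]))
def proj(c,p):
    return cv2.projectPoints(np.array(p,float).reshape(-1,3),c[1],c[2],c[0],None)[0].reshape(-1,2)
def tri(c1,p1,c2,p2):
    P=[c[0]@np.c_[cv2.Rodrigues(c[1])[0],c[2]] for c in(c1,c2)]
    X=cv2.triangulatePoints(P[0],P[1],np.array(p1,float).reshape(2,1),np.array(p2,float).reshape(2,1))
    X=(X[:3]/X[3]).ravel()
    return X,proj(c1,X)[0]-p1,proj(c2,X)[0]-p2
def onz(c,p,z):
    Rm=cv2.Rodrigues(c[1])[0]; d=Rm.T@np.linalg.inv(c[0])@[p[0],p[1],1]; o=-Rm.T@c[2]
    return o+d*(z-o[2])/d[2]
def crop(f,x0,y0,x1,y1,s,name):
    im=cv2.resize(np.ascontiguousarray(f["pixels"][y0:y1,x0:x1,::-1]),None,fx=s,fy=s,interpolation=cv2.INTER_CUBIC)
    for x in range(-(-x0//10)*10,x1,10):
        cv2.line(im,((x-x0)*s,0),((x-x0)*s,6),(0,0,255),1)
        if x%20==0: cv2.putText(im,str(x),((x-x0)*s,18),0,.4,(0,0,255),1)
    for y in range(-(-y0//10)*10,y1,10):
        cv2.line(im,(0,(y-y0)*s),(6,(y-y0)*s),(0,0,255),1)
        if y%20==0: cv2.putText(im,str(y),(8,(y-y0)*s+4),0,.4,(0,0,255),1)
    cv2.imwrite(name,im)
E
python3 - <<'E'
from h import *
f=grab_frame("scene"); crop(f,190,130,310,310,4,"pics/sc_gun.png"); crop(f,340,120,440,220,6,"pics/sc_nip.png")
f=grab_frame("side"); crop(f,270,130,410,250,5,"pics/si_gun.png"); crop(f,250,205,350,285,7,"pics/si_nip.png")
E
```

```text
(no output)
```

View pics/sc_gun.png

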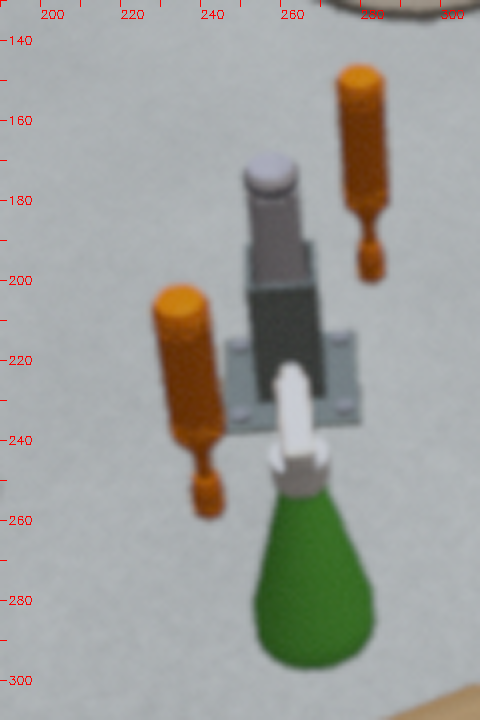

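View pics/sc_nip.png

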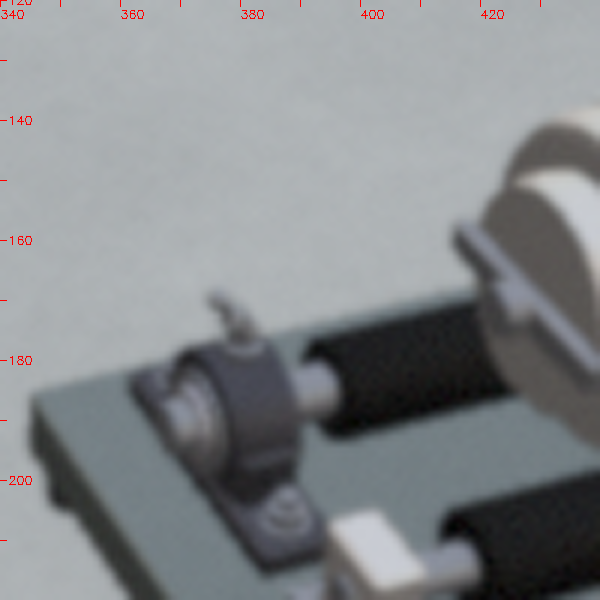

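View pics/si_gun.png

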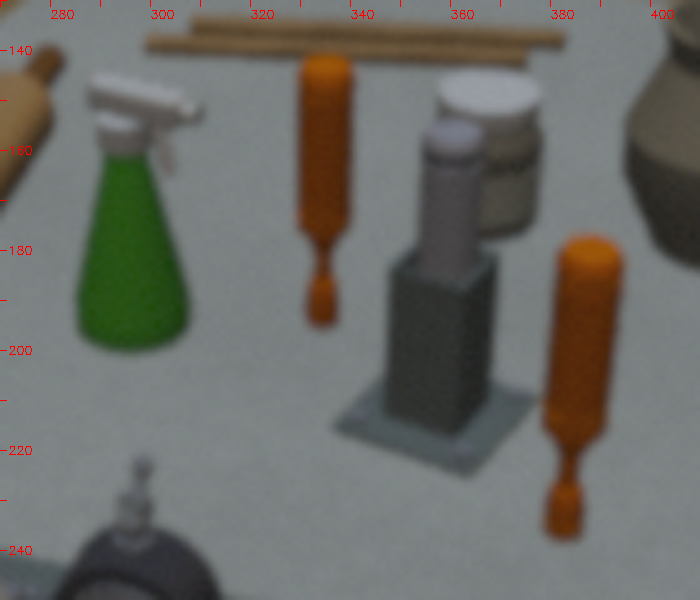

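View pics/si_nip.png

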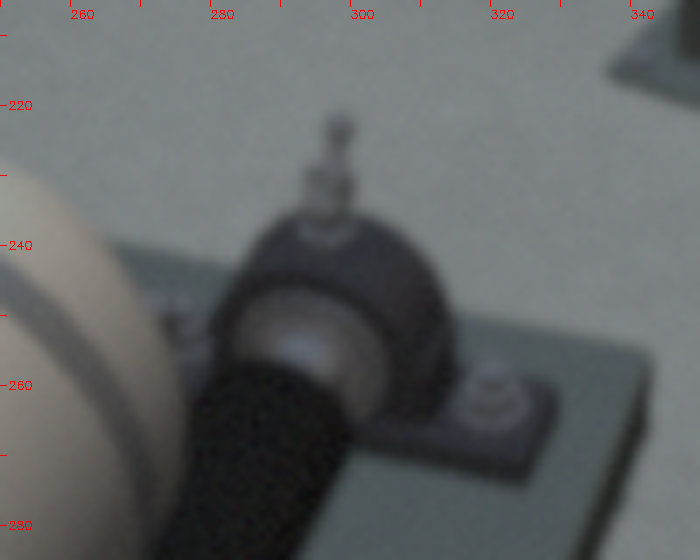

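```bash
python3 - <<'E'
from h import *
s=cam(grab_frame("scene")); d=cam(grab_frame("side"))
for c in (s,d): print("cam pos",(-cv2.Rodrigues(c[1])[0].T@c[2]).round(3))
for n,a,b in [("dome",(257.5,173),(360.6,157.4)),("nipball",(376,169.7),(298.5,223)),("nipbase",(381,177.5),(296.5,238)),
 ("orA top",(235,204.5),(335,143)),("orA bot",(242,256),(334,192.5)),("orB top",(280,149),(388,180)),("orB bot",(282.5,197),(382,235)),
 ("orA/B",(235,204.5),(388,180)),
 ("sprayer bulb",(268,285),(296,194)),("jar cap",(168,229),(368,148)),("jug rim",(151,172),(419,135)),
 ("far bolt A",(389,205.5),(275,251)),("near bolt",(364,183),(319.5,262)),("shaft end",(370,189.5),(292,252))]:
    X,e1,e2=tri(s,a,d,b); print(n,X.round(4),e1.round(1),e2.round(1))
# frame corners (top z=.055?) scene
for p in [(347,187),(395,262),(563,205)]: print(onz(s,p,.055).round(3))
for p in [(342,256),(215,210)]: print(onz(d,p,.055).round(3))
print("shaft/bolts at z"); 
# foot plate corners
for p in [(246,236),(280,235),(278,213.5),(246.5,214)]: print("foot",onz(s,p,.006).round(4))
for p in [(337,215.5),(363,225)]: print("footside",onz(d,p,.006).round(4))
# rim corners z=.106
for p in [(251.5,201.5),(269,200),(267.5,190)]: print("rim",onz(s,p,.106).round(4))
E
```

```text
cam pos [ 1.476 -0.298  0.891]
cam pos [0.253 0.691 0.658]
dome [ 0.5305 -0.2009  0.1802] [-0.4 -0.4] [-0.5  0.5]
nipball [0.5662 0.098  0.1596] [-0.3 -0.2] [-0.6  0.4]
nipbase [0.565  0.1142 0.1307] [-0.5 -0.4] [-1.   0.6]
orA top [ 0.6295 -0.2688  0.175 ] [-0.2 -0.3] [-0.3  0.3]
orA bot [ 0.6311 -0.2701  0.0063] [-0.4 -0.4] [-0.5  0.4]
orB top [ 0.4345 -0.1254  0.1748] [-0.2 -0.2] [-0.4  0.4]
orB bot [ 0.4341 -0.1255  0.0072] [0. 0.] [ 0.1 -0.1]
orA/B [ 0.4819 -0.2716  0.0675] [-3.9 -4.7] [-6.   5.5]
sprayer bulb [ 0.7378 -0.2228  0.003 ] [-0.1 -0. ] [-0.1  0. ]
jar cap [ 0.5801 -0.4321  0.0939] [-0.7 -0.9] [-0.8  0.9]
jug rim [ 0.4272 -0.4575  0.1566] [-0.3 -0.5] [-0.4  0.5]
far bolt A [0.6199 0.1195 0.0792] [-0.9 -0.6] [-1.6  0.9]
near bolt [0.5125 0.0946 0.0715] [1.3 0.9] [ 2.4 -1.6]
shaft end [0.5697 0.0963 0.0887] [3.4 2.2] [ 6.  -3.8]
[0.493 0.048 0.055]
[0.79  0.073 0.055]
[0.715 0.591 0.055]
[0.483 0.046 0.055]
[0.864 0.008 0.055]
shaft/bolts at z
foot [ 0.5642 -0.2495  0.006 ]
foot [ 0.5833 -0.1628  0.006 ]
foot [ 0.499  -0.1516  0.006 ]
foot [ 0.479  -0.2359  0.006 ]
footside [ 0.577  -0.1626  0.006 ]
footside [ 0.4949 -0.1489  0.006 ]
rim [ 0.548 -0.224  0.106]
rim [ 0.5534 -0.1803  0.106 ]
rim [ 0.5128 -0.1769  0.106 ]
```

```bash
cat >> h.py <<'E'
def cur():
    o=readout.get_obs(); return np.array(o["tcp_pos"]),R.from_rotvec(o["orientation"]),o
def rel(p,Rt):
    p0,R0,_=cur(); return (R0.inv().apply(np.array(p)-p0)*1000).round(1), np.degrees((R0.inv()*Rt).as_rotvec()).round(2)
def down(ang):  # tool z down, tool x at heading ang (deg)
    a=np.radians(ang); x=np.array([np.cos(a),np.sin(a),0]); z=np.array([0,0,-1.]); return R.from_matrix(np.c_[x,np.cross(z,x),z])
E
python3 - <<'E'
from h import *
print(rel((.5305,-.2005,.27),down(-20.7)))
E
```

```text
(array([-295.4, -421.4,  -38.8]), array([-1.0e-02,  2.0e-02, -4.8e+01]))
```

```bash
python3 -m handwheel '-30 -42 -39 0 0 -5 85;-60 -84 -39 0 0 -10 85;-90 -126 -39 0 0 -15 85;-120 -168 -39 0 0 -20 85;-150 -210 -39 0 0 -25 85;-180 -252 -39 0 0 -30 85;-210 -294 -39 0 0 -35 85;-240 -336 -39 0 0 -40 85;-270 -378 -39 0 0 -45 85;-290 -410 -39 0 0 -48 85;-295.5 -421.5 -39 0 0 -48 85;-295.5 -421.5 -39 0 0 -48 85'
python3 - <<'E'
from h import *
print(cur())
f=grab_frame("wrist"); cv2.imwrite("pics/w1.png",f["pixels"][:,:,::-1]); 
c=cam(f); print("campos",(-cv2.Rodrigues(c[1])[0].T@c[2]).round(3)); print("expect dome top",proj(c,[[.5305,-.2005,.186],[.5305,-.2005,.106]]))
E
```

```text
clock: 1.85
tcp_pos: [0.5306, -0.2007, 0.2702]
orientation: [3.09, -0.565, -0.0]
contact_force: [-0.4, -0.6, -0.1]
grip_width: 0.085
(array([ 0.53060039, -0.20068837,  0.27019308]), Rotation.from_matrix(array([[ 9.35384325e-01, -3.53632697e-01, -2.83253464e-04],
                            [-3.53632767e-01, -9.35384309e-01, -2.48384373e-04],
                            [-1.77114010e-04,  3.32502555e-04, -9.99999929e-01]])), {'clock': 1.85, 'joints': array([ 0.53861815,  0.28851894, -0.35220359,  1.75300718,  0.10962606,
        1.11948963, -0.20957927]), 'qvel': array([ 0.02626851, -0.00855478,  0.03030038,  0.00994755,  0.00658822,
        0.00390486,  0.01261256]), 'tau': array([ -1.57862205, -46.50018454,  -3.42446342, -28.3812511 ,
        -0.11656907,  -0.06331866,  -0.13106033]), 'tcp_pos': array([ 0.53060039, -0.20068837,  0.27019308]), 'orientation': array([ 3.09013652e+00, -5.64628653e-01, -3.67523483e-04]), 'contact_force': array([-0.43531278, -0.6024991 , -0.12647356]), 'moment': array([-0.03037837,  0.03097804,  0.03088718]), 'grip_width': 0.08499395333085076})
campos [ 0.559 -0.126  0.413]
expect dome top [[321.32560415 208.06664741]
 [321.36589504 181.27574273]]
```

View pics/w1.png

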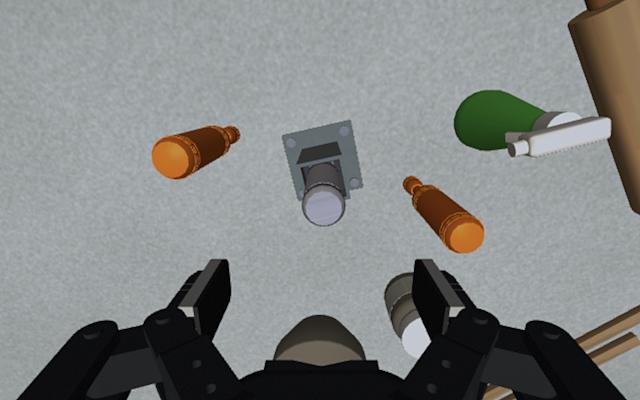

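```bash
python3 -m handwheel '1 0 30 0 0 0 85;1 0 70 0 0 0 85;1 0 110 0 0 0 85;1 0 135 0 0 0 85;1 0 144 0 0 0 85;1 0 144 0 0 0 85;1 0 144 0 0 0 30;1 0 144 0 0 0 20;1 0 144 0 0 0 20;1 0 144 0 0 0 20;1 0 144 0 0 0 20;1 0 144 0 0 0 20' 90
python3 - <<'E'
from h import *
f=grab_frame("wrist"); cv2.imwrite("pics/w2.png",f["pixels"][:,:,::-1]); 
f=grab_frame("side"); crop(f,310,60,420,240,4,"pics/s2.png")
E
```

```text
clock: 3.4
tcp_pos: [0.5322, -0.201, 0.1273]
orientation: [3.09, -0.564, 0.003]
contact_force: [-0.7, 0.2, 7.1]
grip_width: 0.0324
```

View pics/w2.png

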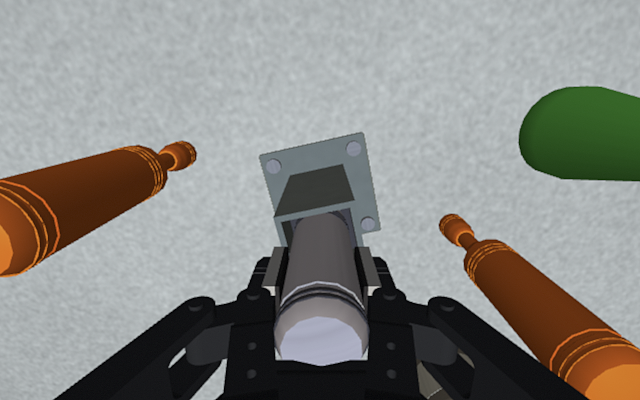

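View pics/s2.png

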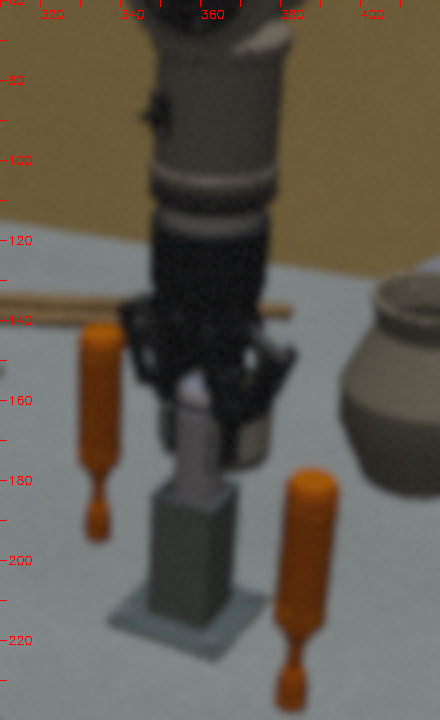

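```bash
python3 -m handwheel '0 0 -8 0 0 0 20;0 0 -20 0 0 0 20;0 0 -40 0 0 0 20;0 0 -60 0 0 0 20;0 0 -80 0 0 0 20;0 0 -100 0 0 0 20;0 0 -125 0 0 0 20;0 0 -150 0 0 0 20;0 0 -175 0 0 0 20;0 0 -200 0 0 0 20;0 0 -200 0 0 0 20;0 0 -200 0 0 0 20'
python3 - <<'E'
from h import *
f=grab_frame("wrist"); cv2.imwrite("pics/w3.png",f["pixels"][:,:,::-1]); 
f=grab_frame("side"); crop(f,310,20,420,200,4,"pics/s3.png")
f=grab_frame("scene"); crop(f,200,40,320,200,4,"pics/c3.png")
print(cur()[0])
E
```

```text
clock: 5.0
tcp_pos: [0.5306, -0.2006, 0.3251]
orientation: [-3.09, 0.564, 0.003]
contact_force: [-0.4, -0.1, -4.7]
grip_width: 0.0321
[ 0.53074421 -0.20065544  0.3248668 ]
```

View pics/w3.png

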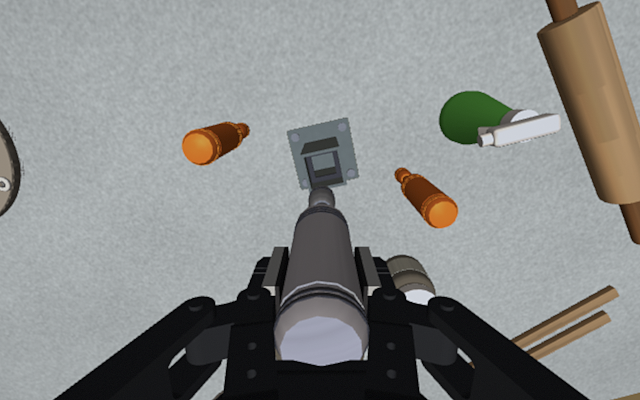

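View pics/s3.png

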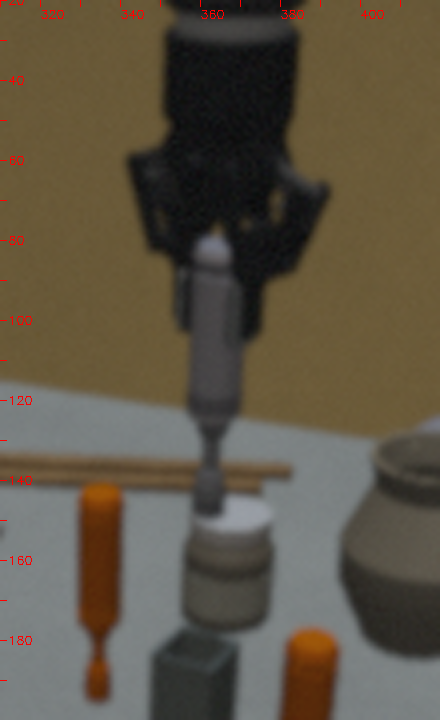

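View pics/c3.png

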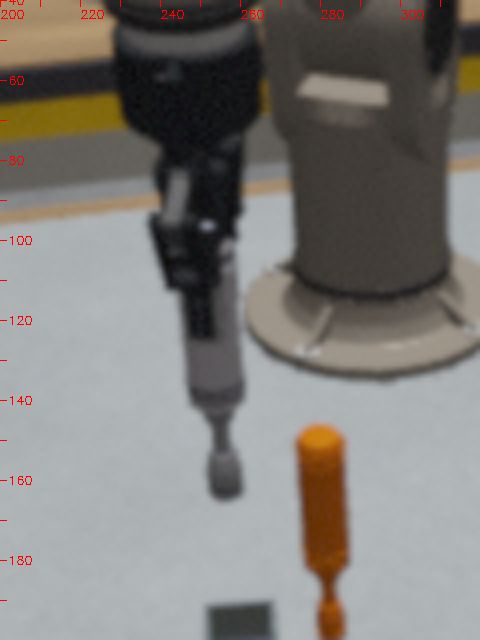

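```bash
python3 - <<'E'
from h import *
s=cam(grab_frame("scene")); d=cam(grab_frame("side"))
a=tri(s,(254.2,138.5),d,(363.7,122.5)); b=tri(s,(256.4,163.5),d,(362.3,147.5)); print(a,b)
ax=a[0]-b[0]; print(np.linalg.norm(ax),ax/np.linalg.norm(ax))
p,Rt,o=cur(); z=-Rt.as_matrix()[:,2]; print(p,z)
g=p+z*.0187
for L,n in [(0,"grip"),(-.066,"shoulder"),(-.134,"mouth"),(.042,"dome")]: print(n,proj(s,g+z*L),proj(d,g+z*L))
w=cam(grab_frame("wrist"))
print(proj(w,[g+z*L for L in(.042,0,-.066,-.102,-.134)]))
E
```

```text
(array([ 0.5271108 , -0.20017858,  0.27851494]), array([-0.27357768, -0.38018867]), array([-0.42717522,  0.47293554])) (array([ 0.52823597, -0.20144787,  0.20829848]), array([-0.52325986, -0.65063582]), array([-0.80134162,  0.80789089]))
0.07023694751704881 [-0.01601964  0.01807165  0.99970835]
[ 0.53109913 -0.20070793  0.32534588] [ 1.61012467e-03 -5.96583148e-04  9.99998526e-01]
grip [[251.54247209 114.43716365]] [[363.27647255  96.88294292]]
shoulder [[253.99099989 139.20961765]] [[361.8315913  122.84463142]]
mouth [[256.32705606 162.844164  ]] [[360.45137602 147.64439911]]
dome [[249.88138966  97.63151907]] [[364.25564182  79.2891873 ]]
[[321.67044553 358.17171997]
 [321.60406939 284.83998527]
 [321.55198835 227.30132772]
 [321.53509245 208.63489716]
 [321.52367363 196.01948705]]
```

```bash
cat >> h.py <<'E'
def sil(c,g,z,ext=0.0):
    "outline points of gun model: rings at several stations; g=grip point, z axis, ext=plunger in"
    z=z/np.linalg.norm(z); u=np.cross(z,[1,0,0.]); u/=np.linalg.norm(u); v=np.cross(z,u)
    t=np.linspace(0,2*np.pi,60)
    out=[]
    for L,rad in [(.033,.017),(0,.017),(-.066,.017),(-.102+ext,.011),(-.134+ext,.011)]:
        out.append(proj(c,g+z*L+rad*(np.cos(t)[:,None]*u+np.sin(t)[:,None]*v)))
    return out
def overlay(f,rings,x0,y0,x1,y1,s,name):
    crop(f,x0,y0,x1,y1,s,name); im=cv2.imread(name)
    for r in rings:
        q=((r-[x0,y0]+.5)*s).round().astype(int)
        cv2.polylines(im,[q.reshape(-1,1,2)],True,(0,255,255),1)
    cv2.imwrite(name,im)
E
python3 - <<'E'
from h import *
p,Rt,o=cur(); z=-Rt.as_matrix()[:,2]; g=p+z*.0187
for n,b in [("scene",(220,80,290,180,6)),("side",(330,70,400,160,6)),("wrist",(270,170,370,370,3))]:
    f=grab_frame(n); overlay(f,sil(cam(f),g,z),*b,f"pics/ov_{n}.png")
a=[cv2.imread(f"pics/ov_{n}.png") for n in("scene","side","wrist")]
H=max(x.shape[0] for x in a)
im=np.hstack([cv2.copyMakeBorder(x,0,H-x.shape[0],0,0,0) for x in a]); im=im[:, :]
print(im.shape); cv2.imwrite("pics/ov1.png",cv2.resize(im,None,fx=.7,fy=.7) if im.shape[1]>800 and False else im)
E
```

```text
(600, 1140, 3)
```

View pics/ov_side.png

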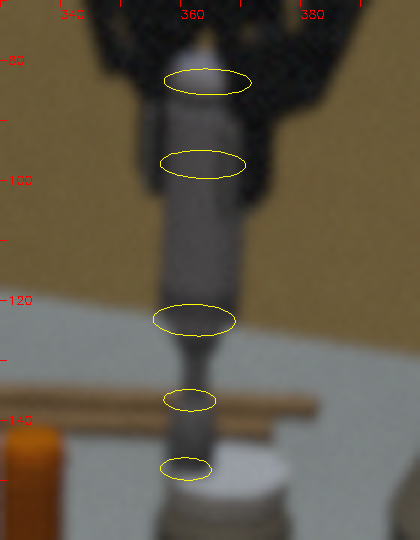

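View pics/ov_wrist.png

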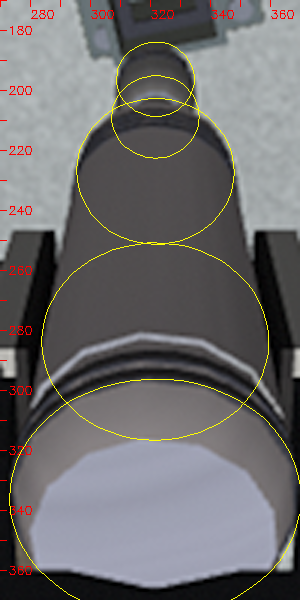

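View pics/ov_scene.png

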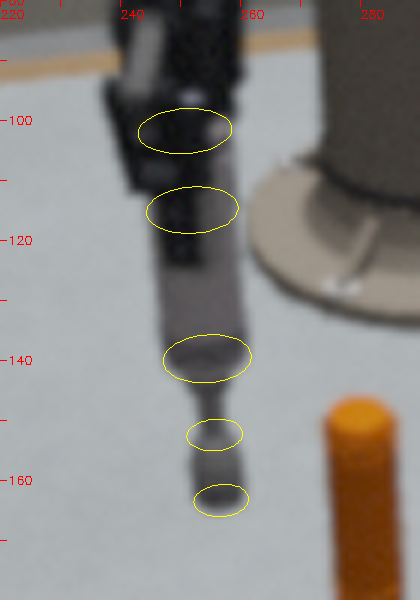

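```bash
python3 - <<'E'
from h import *
f=grab_frame("scene"); a=[]
for i,(x,y) in enumerate([(345,190),(395,262),(500,128),(565,205)]):
    crop(f,x-24,y-24,x+24,y+24,8,f"pics/t{i}.png"); a.append(cv2.imread(f"pics/t{i}.png"))
cv2.imwrite("pics/corn.png",np.vstack([np.hstack(a[:2]),np.hstack(a[2:])])[:, :])
f=grab_frame("side"); crop(f,150,200,350,350,4,"pics/sidemill.png")
E
```

```text
(no output)
```

View pics/corn.png

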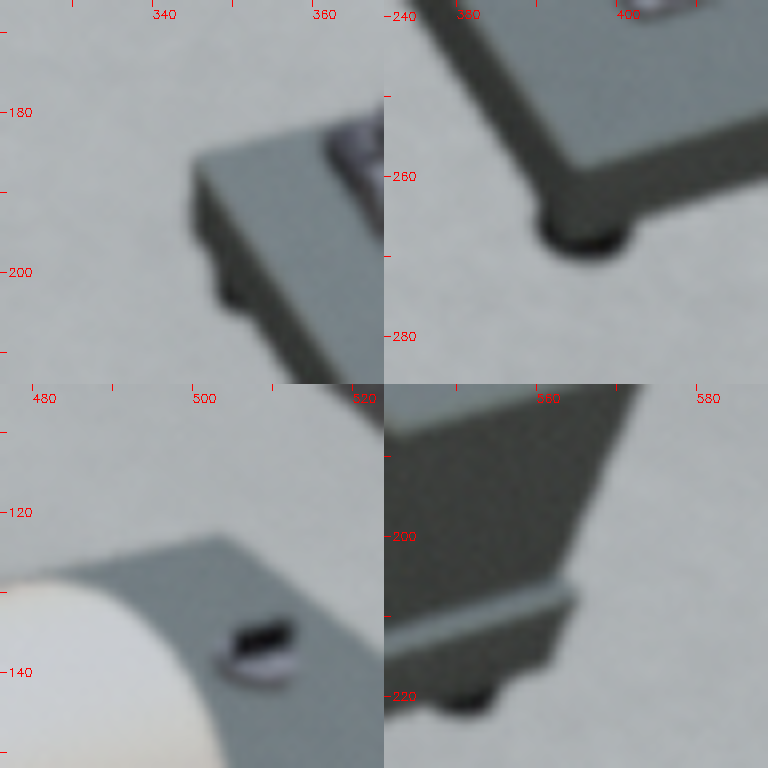

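View pics/sidemill.png

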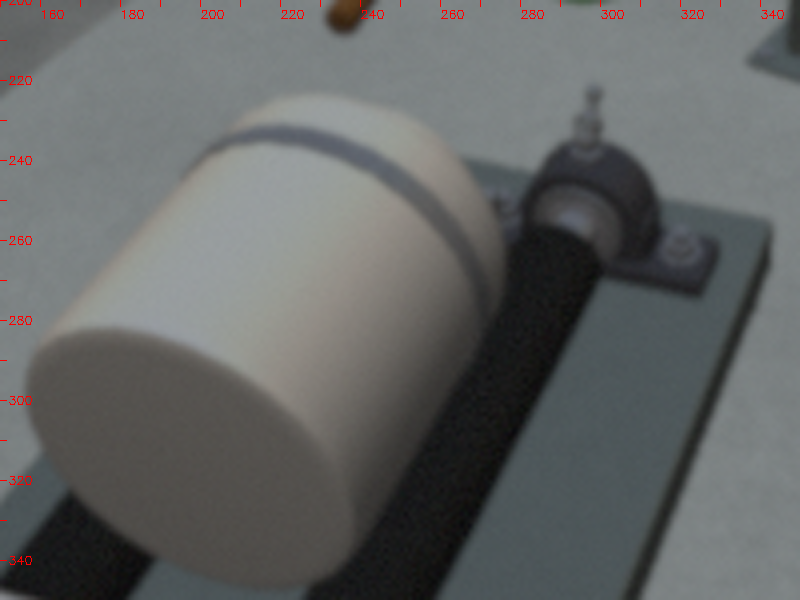

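```bash
python3 - <<'E'
from h import *
s=cam(grab_frame("scene")); d=cam(grab_frame("side"))
A,B,C=[onz(s,p,.055) for p in [(345.2,185.7),(394.5,258.5),(565.5,207)]]; D,E=[onz(d,p,.055) for p in [(342,256.3),(310,349)]]
print(A,B,C,D,E)
deg=lambda v:np.degrees(np.arctan2(v[1],v[0]))
print(deg(B-A),np.linalg.norm(B-A),deg(C-B)-90,np.linalg.norm(C-B),deg(E-D)-90)
X,e,e2=tri(s,(345.2,185.7),d,(342,256.3)); print(X,e,e2)
t=np.radians(6); xm=np.array([np.cos(t),np.sin(t),0]); ym=np.array([-xm[1],xm[0],0])
print(((A+D)/2))
for cc in [(0.,0.)]:
  for P in ([.5662,.098,.1596],): print("nip rel corner", (np.array(P)-A)@xm,(np.array(P)-A)@ym)
E
```

```text
[0.48635716 0.04512207 0.055     ] [0.77952651 0.07590877 0.055     ] [0.72376582 0.59221934 0.055     ] [0.48302628 0.04675832 0.055     ] [0.44698859 0.29941114 0.055     ]
5.994850366502603 0.2947814198349472 6.163958971774505 0.5193128729282875 8.117751762552786
[0.48392006 0.04562713 0.05332777] [-0.1098594  -0.08802342] [-0.20638236  0.14585003]
[0.48469172 0.0459402  0.055     ]
nip rel corner 0.08493269773315056 0.044242412857999056
```

```bash
cat >> h.py <<'E'
def nframe(yaw=6.3):
    t=np.radians(yaw); a=np.radians(35); xm=np.array([np.cos(t),np.sin(t),0]); ym=np.array([-np.sin(t),np.cos(t),0])
    n=-ym*np.sin(a)+np.array([0,0,np.cos(a)]); z=-n
    return n, R.from_matrix(np.c_[xm,np.cross(z,xm),z])
TIP=np.array([.5665,.0952,.162])
E
python3 - <<'E'
from h import *
n,Rt=nframe(); print(n)
print(rel(TIP+n*(.134-.0187+.06),Rt))
E
```

```text
[ 0.06294102 -0.57011258  0.81915204]
(array([ -26.3, -199.7,   20.7]), array([ 34.34,  -8.25, -26.15]))
```

```bash
python3 -m handwheel '-3 -25 0 4.3 -1 -3.3 20;-6 -50 0 8.6 -2.1 -6.5 20;-10 -75 0 12.9 -3.1 -9.8 20;-13 -100 0 17.2 -4.1 -13.1 20;-16 -125 5 21.5 -5.2 -16.3 20;-20 -150 10 25.8 -6.2 -19.6 20;-23 -175 15 30 -7.2 -22.9 20;-25 -192 19 33 -8 -25.2 20;-26.3 -199.7 20.7 34.34 -8.25 -26.15 20;-26.3 -199.7 20.7 34.34 -8.25 -26.15 20;-26.3 -199.7 20.7 34.34 -8.25 -26.15 20'
python3 - <<'E'
from h import *
n,Rt=nframe(); p,Rc,o=cur(); print(o["joints"].round(2)); print(rel(TIP+n*(.134-.0187+.06),Rt))
z=-Rc.as_matrix()[:,2]; g=p+z*.0187
for nme,b in [("scene",(330,60,430,200,5)),("side",(260,130,360,260,5)),("wrist",(250,120,400,370,2))]:
    f=grab_frame(nme); c=cam(f); overlay(f,sil(c,g,z)+[proj(c,[TIP-n*.017,TIP,TIP+n*.06])],*b,f"pics/a_{nme}.png")
    if nme=="wrist": cv2.imwrite("pics/w4.png",f["pixels"][:,:,::-1])
E
```

```text
clock: 7.02
tcp_pos: [0.5777, -0.0054, 0.3059]
orientation: [-2.529, -0.138, 0.043]
contact_force: [0.3, -0.3, -4.1]
grip_width: 0.0326
[ 0.63  0.44 -0.57  1.63 -0.38  1.28  0.33]
(array([-0.1, -0.4,  0.7]), array([ 0.1 , -0.06, -0.03]))
```

View pics/a_scene.png

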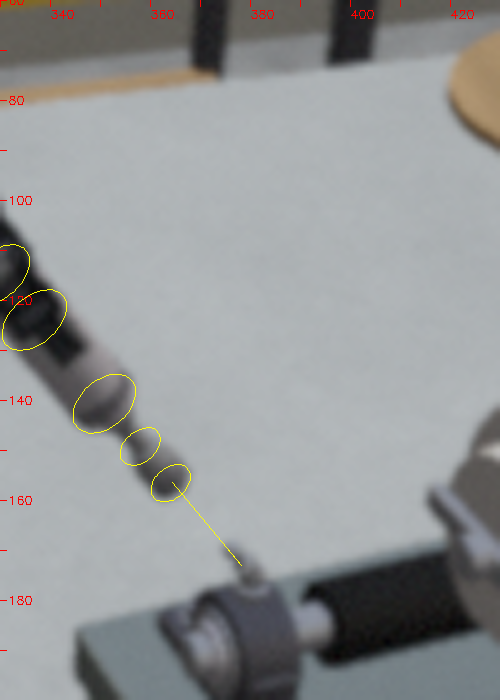

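View pics/a_side.png

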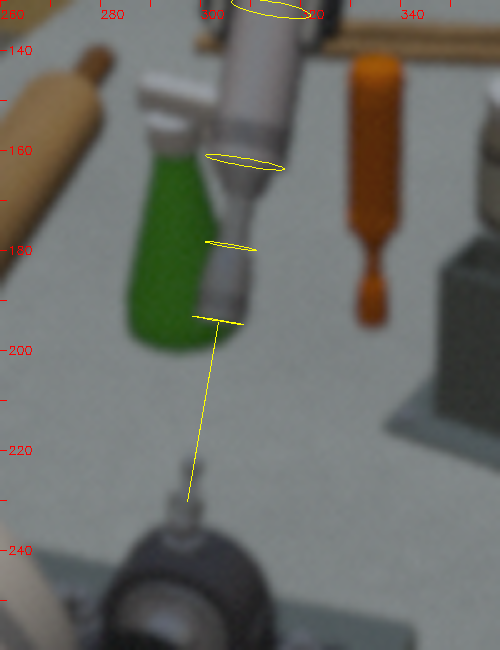

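View pics/w4.png

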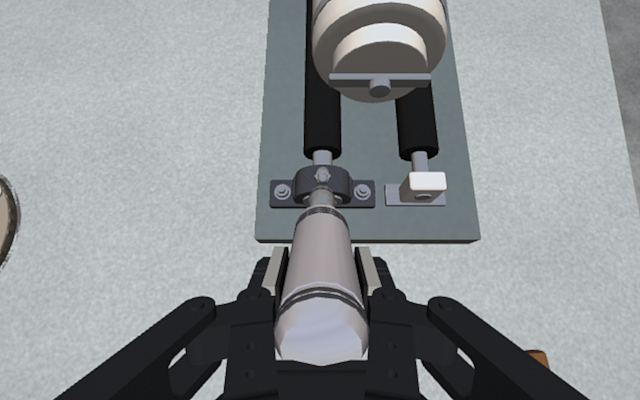

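```bash
python3 - <<'E'
from h import *
n,Rt=nframe(); p,Rc,o=cur()
z=-Rc.as_matrix()[:,2]; g=p+z*.0187
f=grab_frame("wrist"); crop(f,270,150,370,370,3,"pics/b1.png");crop(f,295,150,350,215,10,"pics/b2.png")
c=cam(f); print("gun",proj(c,[g+z*L for L in(.042,0,-.066,-.102,-.134)]).round(1).tolist(),"nip",proj(c,[TIP,TIP-n*.005,TIP-n*.025]).round(1).tolist())
f=grab_frame("scene"); crop(f,345,130,395,190,10,"pics/b3.png")
c=cam(f); print("gun",proj(c,[g+z*L for L in(.042,0,-.066,-.102,-.134)]).round(1).tolist(),"nip",proj(c,[TIP,TIP-n*.005,TIP-n*.025]).round(1).tolist())
f=grab_frame("side"); crop(f,280,180,330,240,10,"pics/b4.png")
c=cam(f); print("gun",proj(c,[g+z*L for L in(.042,0,-.066,-.102,-.134)]).round(1).tolist(),"nip",proj(c,[TIP,TIP-n*.005,TIP-n*.025]).round(1).tolist())
E
```

```text
gun [[320.0, 358.5], [320.2, 284.8], [320.5, 227.2], [320.6, 208.5], [320.6, 195.9]] nip [[320.5, 178.2], [320.5, 177.0], [320.5, 172.6]]
gun [[326.8, 111.9], [336.3, 123.3], [350.4, 140.1], [357.6, 148.6], [363.7, 155.9]] nip [[374.8, 169.0], [375.6, 170.0], [379.1, 174.1]]
gun [[316.9, 111.7], [313.6, 131.2], [308.4, 161.9], [305.6, 178.7], [303.0, 193.5]] nip [[298.3, 221.7], [297.9, 224.0], [296.3, 233.3]]
```

View pics/b2.png

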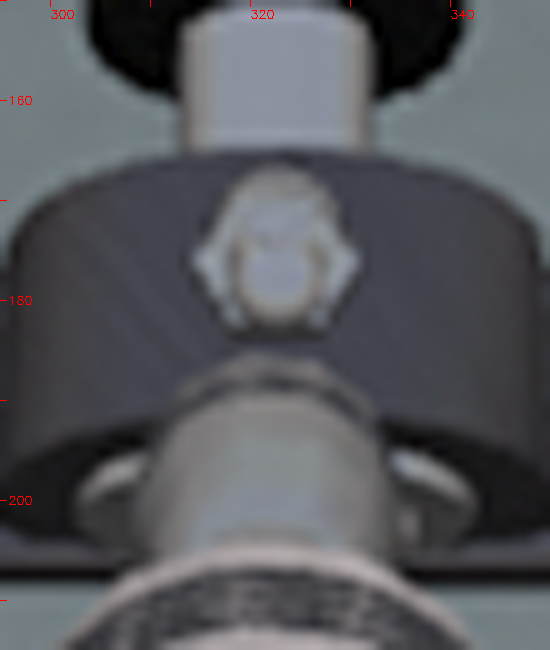

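View pics/b3.png

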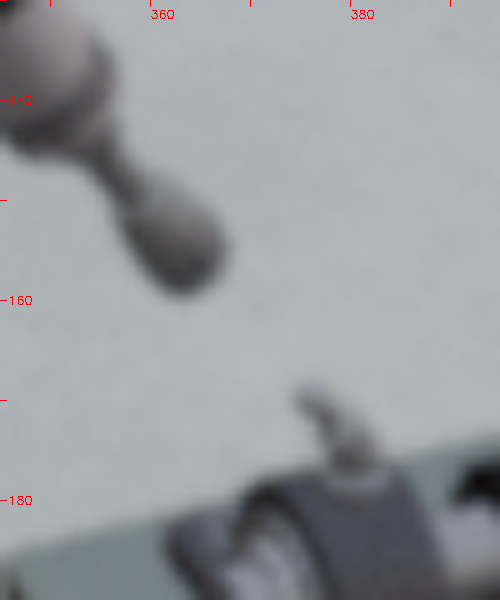

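View pics/b4.png

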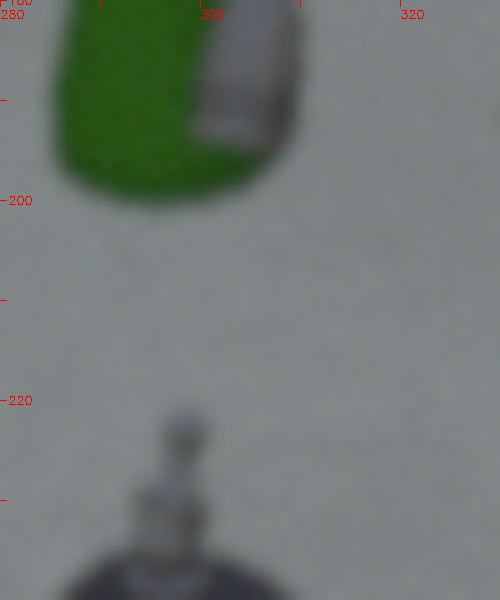

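View pics/b1.png

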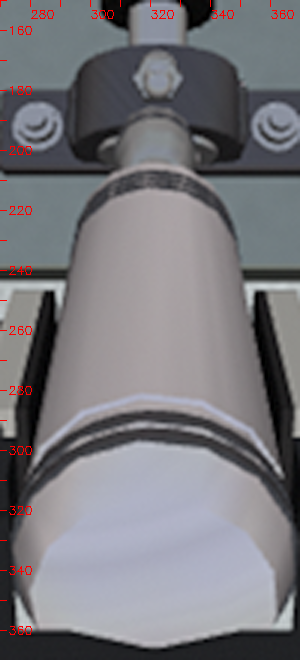

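```bash
python3 -m handwheel '0 -1 12 0 0 0 20;0 -1 25 0 0 0 20;0 -1 38 0 0 0 20;0 -1 48 0 0 0 20;0 -1 52 0 0 0 20;0 -1 52 0 0 0 20;0 -1 52 0 0 0 20'
python3 - <<'E'
from h import *
n,Rt=nframe(); p,Rc,o=cur()
print(rel(TIP+n*(.134-.0187),Rt))
z=-Rc.as_matrix()[:,2]; g=p+z*.0187
for k,b in [("wrist",(295,150,350,215,10)),("scene",(345,130,395,190,10)),("side",(280,190,330,250,10))]:
    f=grab_frame(k); crop(f,*b,f"pics/d_{k}.png"); c=cam(f)
    print("gun",proj(c,[g+z*L for L in(-.066,-.102,-.134)]).round(1).tolist(),"nip",proj(c,[TIP,TIP-n*.005,TIP-n*.025]).round(1).tolist())
E
```

```text
clock: 8.2
tcp_pos: [0.5745, 0.0254, 0.2639]
orientation: [-2.528, -0.139, 0.043]
contact_force: [0.7, 0.3, -5.1]
grip_width: 0.0325
(array([-0.3,  0.9,  8.5]), array([ 0.02, -0.05, -0.  ]))
gun [[320.5, 227.1], [320.5, 208.5], [320.6, 195.9]] nip [[320.2, 193.9], [320.2, 192.3], [320.2, 186.3]]
gun [[361.1, 152.1], [367.8, 160.2], [373.6, 167.0]] nip [[374.8, 169.0], [375.6, 170.0], [379.1, 174.1]]
gun [[304.0, 186.1], [301.2, 202.9], [298.7, 217.7]] nip [[298.3, 221.7], [297.9, 224.0], [296.3, 233.3]]
```

View pics/d_wrist.png

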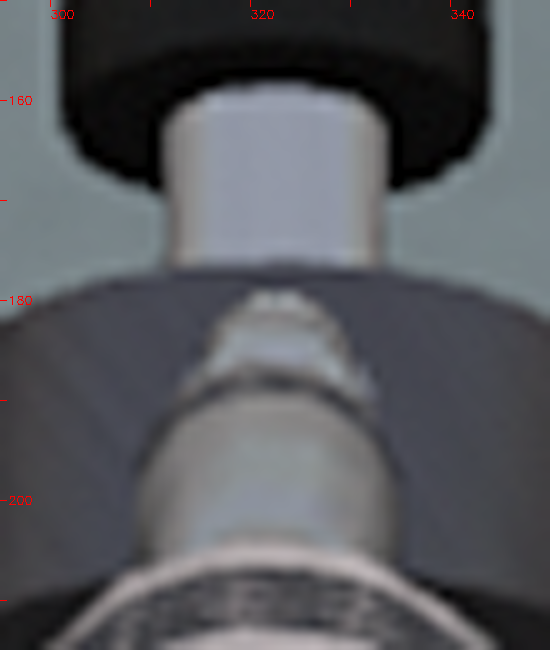

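View pics/d_scene.png

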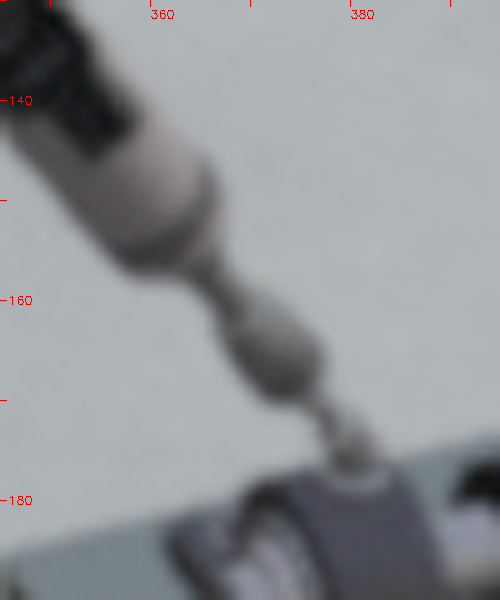

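View pics/d_side.png

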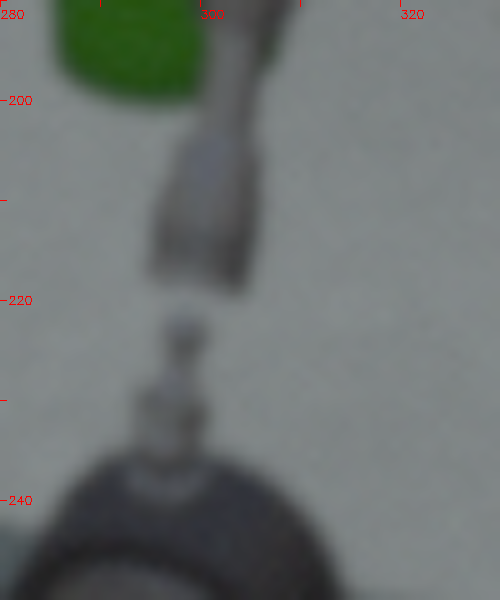

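```bash
python3 -m handwheel '0.9 -1.6 0 0 0 0 20;0.9 -1.6 3 0 0 0 20;0.9 -1.6 6 0 0 0 20;0.9 -1.6 9 0 0 0 20;0.9 -1.6 9 0 0 0 20'
python3 - <<'E'
from h import *
n,Rt=nframe(); p,Rc,o=cur()
print(rel(TIP+n*(.134-.0187),Rt), Rc.inv().apply(o["contact_force"]).round(1),o["moment"].round(2))
z=-Rc.as_matrix()[:,2]; g=p+z*.0187
for k,b in [("wrist",(295,150,350,215,10)),("scene",(345,130,395,190,10)),("side",(280,190,330,250,10))]:
    f=grab_frame(k); crop(f,*b,f"pics/e_{k}.png"); c=cam(f)
a=[cv2.imread(f"pics/e_{k}.png")[:600] for k in("wrist","scene","side")]
cv2.imwrite("pics/e.png",cv2.resize(np.hstack(a),None,fx=.5,fy=.5))
E
```

```text
clock: 8.98
tcp_pos: [0.5741, 0.0325, 0.2568]
orientation: [-2.527, -0.139, 0.045]
contact_force: [-0.4, -0.6, -3.1]
grip_width: 0.0323
(array([-0.6,  2.7, -1.4]), array([-0.01,  0.05, -0.  ])) [-0.5  2.3  2.2] [-1.28 -0.12  0.01]
```

View pics/e.png

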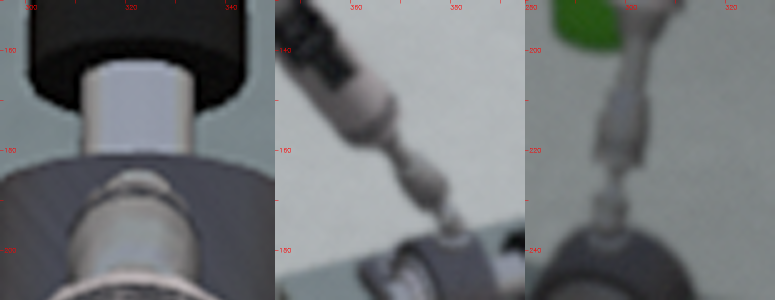

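```bash
cat > st.py <<'E'
from h import *
n,Rt=nframe(); p,Rc,o=cur()
print("F_tool",Rc.inv().apply(o["contact_force"]).round(1),"M",Rc.inv().apply(o["moment"]).round(2),"rel to tip-on-mouth",rel(TIP+n*(.134-.0187),Rt),o["grip_width"].round(4),o["clock"])
E
python3 -m handwheel '0 0 3 0 0 0 20;0 0 6 0 0 0 20;0 0 6 0 0 0 20' >/dev/null; python3 st.py
python3 -m handwheel '0 0 3 0 0 0 20;0 0 6 0 0 0 20;0 0 6 0 0 0 20'>/dev/null; python3 st.py
```

```text
Traceback (most recent call last):
  File "st.py", line 3, in <module>
    print("F_tool",Rc.inv().apply(o["contact_force"]).round(1),"M",Rc.inv().apply(o["moment"]).round(2),"rel to tip-on-mouth",rel(TIP+n*(.134-.0187),Rt),o["grip_width"].round(4),o["clock"])
                                                                                                                                                         ^^^^^^^^^^^^^^^^^^^^^
AttributeError: 'float' object has no attribute 'round'
Traceback (most recent call last):
  File "st.py", line 3, in <module>
    print("F_tool",Rc.inv().apply(o["contact_force"]).round(1),"M",Rc.inv().apply(o["moment"]).round(2),"rel to tip-on-mouth",rel(TIP+n*(.134-.0187),Rt),o["grip_width"].round(4),o["clock"])
                                                                                                                                                         ^^^^^^^^^^^^^^^^^^^^^
AttributeError: 'float' object has no attribute 'round'
```

```bash
sed -i 's/o\["grip_width"\].round(4)/round(o["grip_width"],4)/' st.py; python3 st.py
python3 - <<'E'
from h import *
for k,b in [("wrist",(295,160,350,220,10)),("scene",(345,130,395,190,10)),("side",(280,190,330,250,10))]:
    f=grab_frame(k); crop(f,*b,f"pics/f_{k}.png")
a=[cv2.imread(f"pics/f_{k}.png")[:600] for k in("wrist","scene","side")]
cv2.imwrite("pics/f.png",cv2.resize(np.hstack(a),None,fx=.5,fy=.5))
E
```

```text
F_tool [0.9 5.3 8.5] M [-1.98  0.48  0.03] rel to tip-on-mouth (array([ -0.6,   2.6, -13.9]), array([-0.01,  0.06,  0.  ])) 0.0322 9.875
```

View pics/f.png

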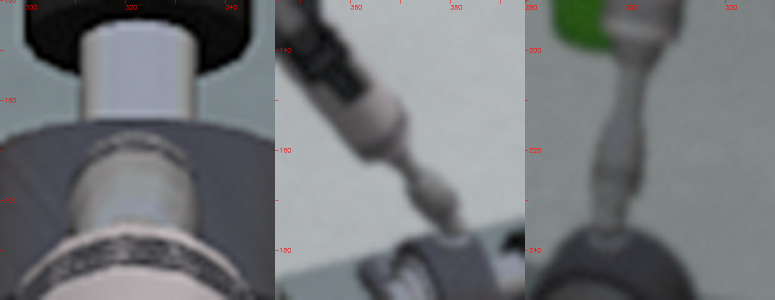

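```bash

python3 -m handwheel '0 0.4 1.5 0 0 0 20;0 0.7 3 0 0 0 20;0 0.7 3 0 0 0 20;0 0.7 3 0 0 0 20'>/dev/null; python3 st.py
python3 -m handwheel '0 0 1.5 0 0 0 20;0 0 3 0 0 0 20;0 0 3 0 0 0 20'>/dev/null; python3 st.py
```

```text
F_tool [-1.6  4.2 -3.3] M [-1.52 -0.61  0.  ] rel to tip-on-mouth (array([ -1.3,   1.8, -14.6]), array([ 0.03, -0.08, -0.01])) 0.0319 10.525
F_tool [ -2.8   3.2 -10.5] M [-1.41 -0.96  0.07] rel to tip-on-mouth (array([ -1.8,   1.6, -16.5]), array([ 0.06, -0.16, -0.02])) 0.0324 10.9
```

```bash

python3 -m handwheel '-0.6 0 2 0 0 0 20;-1.2 0 4 0 0 0 20;-1.2 0 4 0 0 0 20;-1.2 0 4 0 0 0 20'>/dev/null; python3 st.py
python3 -m handwheel '-0.3 0.2 2 0 0 0 20;-0.3 0.3 4 0 0 0 20;-0.3 0.3 4 0 0 0 20'>/dev/null; python3 st.py
python3 - <<'E'
from h import *
p,Rc,o=cur(); z=-Rc.as_matrix()[:,2]; g=p+z*.0187
for k,b in [("wrist",(295,160,350,220,10)),("scene",(345,130,395,190,10)),("side",(280,190,330,250,10))]:
    f=grab_frame(k); crop(f,*b,f"pics/g_{k}.png")
a=[cv2.imread(f"pics/g_{k}.png")[:600] for k in("wrist","scene","side")]
cv2.imwrite("pics/g.png",cv2.resize(np.hstack(a),None,fx=.5,fy=.5))
E
```

```text
F_tool [ -0.6   2.8 -11. ] M [-1.38 -0.32 -0.  ] rel to tip-on-mouth (array([ -1.7,   1.5, -19.6]), array([ 0.1 , -0.33, -0.02])) 0.0322 11.4
F_tool [ -1.    1.6 -14.4] M [-1.12 -0.34 -0.04] rel to tip-on-mouth (array([ -1.7,   1.3, -23.4]), array([ 0.09, -0.36, -0.01])) 0.0324 11.775
```

View pics/g.png

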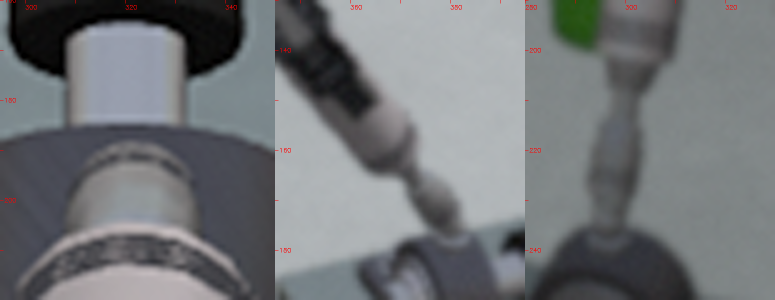

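```bash

python3 -m handwheel '0 0.2 2 0 0 0 20;-0.2 0.3 4 0 0 0 20;-0.2 0.3 4 0 0 0 20' 110 >/dev/null; python3 st.py
python3 -m handwheel '0 0 2 0 0 0 20;-0.2 0.2 4 0 0 0 20;-0.2 0.2 4 0 0 0 20'>/dev/null; python3 st.py
```

```text
F_tool [ -2.1   1.5 -14.3] M [-1.05 -0.44 -0.03] rel to tip-on-mouth (array([ -1.6,   1.2, -27.1]), array([ 0.09, -0.39, -0.01])) 0.0321 12.3
F_tool [ -1.7   1.9 -15.3] M [-0.93 -0.45  0.  ] rel to tip-on-mouth (array([ -1.6,   1. , -30.8]), array([ 0.09, -0.41, -0.01])) 0.0319 12.675
```

```bash

python3 -m handwheel '0 0 1 0 0 0 20;0 0.2 2 0 0 0 20;0 0.2 2 0 0 0 20' >/dev/null; python3 st.py
python3 -m handwheel '0 0 1 0 0 0 20;0 0.1 2 0 0 0 20;0 0.1 2 0 0 0 20'>/dev/null; python3 st.py
python3 - <<'E'
from h import *
for k,b in [("wrist",(295,160,350,220,10)),("scene",(345,130,395,190,10)),("side",(280,190,330,250,10))]:
    f=grab_frame(k); crop(f,*b,f"pics/i_{k}.png")
a=[cv2.imread(f"pics/i_{k}.png")[:600] for k in("wrist","scene","side")]
cv2.imwrite("pics/i.png",cv2.resize(np.hstack(a),None,fx=.5,fy=.5))
E
```

```text
F_tool [ -5.5   0.2 -26.4] M [-0.53 -1.6  -0.  ] rel to tip-on-mouth (array([ -1.8,   0.8, -31.2]), array([ 0.1 , -0.45, -0.03])) 0.0323 13.05
F_tool [ -8.7  -1.4 -38.1] M [-0.05 -2.67  0.05] rel to tip-on-mouth (array([ -2. ,   0.5, -31.5]), array([ 0.14, -0.51, -0.05])) 0.0321 13.425
```

View pics/i.png

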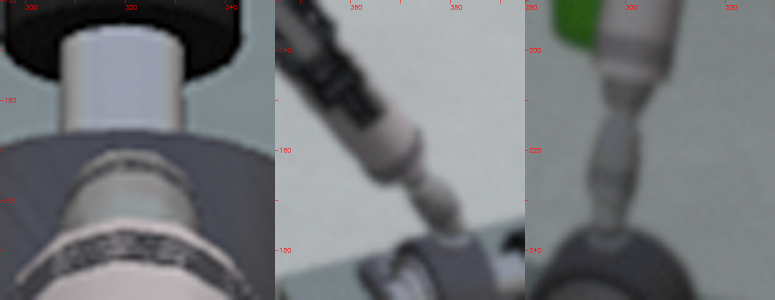

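```bash

python3 -m handwheel '-0.6 0 -0.5 0 0 0 20;-1.2 -0.1 -1 0 0.3 0 20;-1.2 -0.1 -1 0 0.3 0 20;-1.2 -0.1 -1 0 0.3 0 20' >/dev/null; python3 st.py
python3 - <<'E'
from h import *
p,Rc,o=cur(); z=-Rc.as_matrix()[:,2]; g=p+z*.0187
print(z, np.degrees(np.arccos(z@nframe()[0])))
for k,b in [("wrist",(270,160,370,370,3)),("scene",(330,110,400,190,7)),("side",(280,160,340,250,7))]:
    f=grab_frame(k); overlay(f,sil(cam(f),g,z,.016),*b,f"pics/j_{k}.png")
a=[cv2.imread(f"pics/j_{k}.png")[:640] for k in("wrist","scene","side")]
a=[cv2.copyMakeBorder(x,0,640-x.shape[0],0,0,0) for x in a]
im=np.hstack(a); cv2.imwrite("pics/j.png",cv2.resize(im,None,fx=.66,fy=.66))
E
```

```text
F_tool [ -4.6   0.  -31.9] M [-0.46 -1.54  0.03] rel to tip-on-mouth (array([ -1.1,   0.6, -31.3]), array([ 0.14, -0.87, -0.03])) 0.0322 14.075
[ 0.04761912 -0.5697065   0.8204675 ] 0.8814249639884527
```

View pics/j.png

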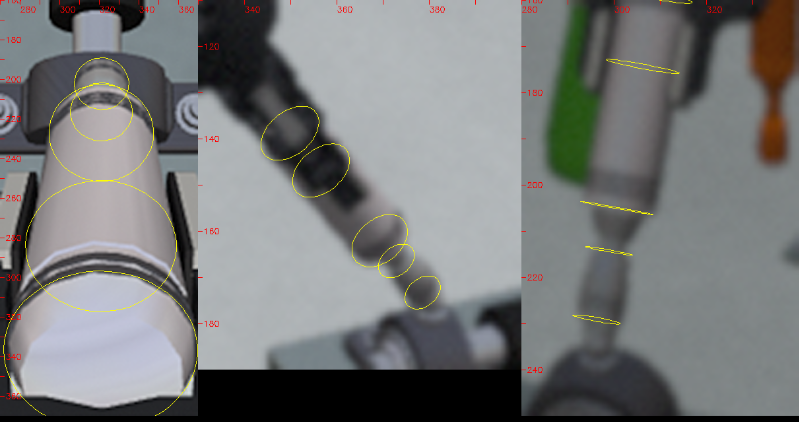

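```bash

python3 -m handwheel '0.3 0 0 0 -0.4 0 20;0.6 0 0 0 -0.9 0 20;0.6 0 0 0 -0.9 0 20;0.6 0 0 0 -0.9 0 20' >/dev/null; python3 st.py
```

```text
F_tool [ -3.2  -0.8 -29.8] M [-0.52 -1.11 -0.04] rel to tip-on-mouth (array([ -2.7,   0.7, -31.3]), array([ 0.14, -0.03, -0.02])) 0.032 14.725
```

```bash

python3 -m handwheel '-0.7 0 0 0 0 0 20;-1.4 0 0 0 0 0 20;-1.4 0 0 0 0 0 20;-1.4 0 0 0 0 0 20' >/dev/null; python3 st.py
python3 - <<'E'
from h import *
p,Rc,o=cur(); z=-Rc.as_matrix()[:,2]; g=p+z*.0187
f=grab_frame("wrist"); crop(f,265,160,375,370,3,"pics/k.png"); print(proj(cam(f),[g+z*L for L in(.042,0,-.066,-.118,-.1335)]).round(1).tolist())
f=grab_frame("scene");cv2.imwrite("pics/k2.png",f["pixels"][:,:,::-1])
E
```

```text
F_tool [  0.1  -0.4 -27.1] M [-0.56 -0.15 -0.03] rel to tip-on-mouth (array([ -2.2,   0.7, -31.2]), array([ 0.15, -0.16, -0.01])) 0.0322 15.225
[[319.9, 358.5], [320.2, 284.8], [320.5, 227.2], [320.6, 201.8], [320.6, 196.1]]
```

View pics/k.png

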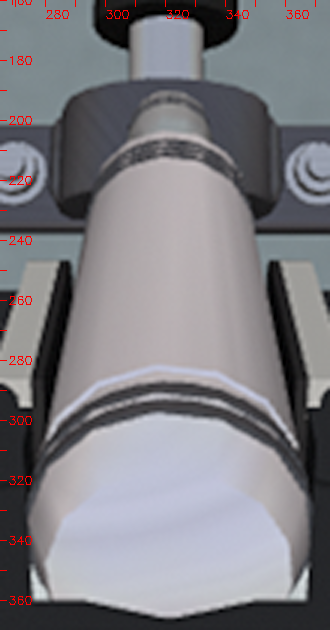

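View pics/k2.png

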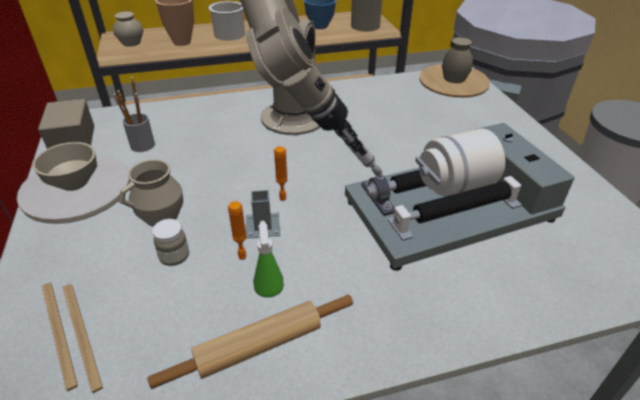

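```bash
python3 -m handwheel '0 0 0.3 0 0 0 20;0 0 0.3 0 0 0 20;0 0 0.3 0 0 0 20' >/dev/null; python3 st.py; python3 -c "
from bench import workorder; print(workorder.hand_in())"
```

```text
F_tool [ -0.9  -0.4 -28.8] M [-0.47 -0.32 -0.01] rel to tip-on-mouth (array([ -2.2,   0.7, -31.3]), array([ 0.15, -0.16, -0.02])) 0.0321 15.7
the job is handed in; nothing more can be done
None
```

The job is handed in at 15.7 s. The gun is out of its holder, on the slanting nipple, pressed to its stop, and still gripped with 110 N.

- **Snapping on:** the axial force reversed briefly to a pull as the coupler went over the nipple, which I took as the snap.
- **Stroke:** the barrel then travelled about 16 mm. After that it stopped moving while the push rose from 15 N to 38 N, so it had reached the hard stop.
- **Final push:** I backed off to about 29 N, above the 19 N the spring needs at the stop. Sideways force was under 1 N.
- **Squareness:** the tool was within about 0.2° of my estimated nipple axis. That estimate takes the 35° lean as given and the mill's turn from the camera images, about 6.3°. One edge in the side view gave 8°. While pressing I turned the tool slightly the wrong way once and corrected it.
- **Bystanders:** the last scene picture shows the jug, spray bottle, glaze jar and orange look-alikes unmoved.

Two readings did not fully agree:
- The side camera put the gun about 2 mm from where the wrist camera did. I relied on the sharper wrist view.
- The final tool position sits about 2 mm sideways of my first estimate of the nipple. I settled it there by relieving the side force.

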